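# Zero the profile gauge and lock it

### The arm

A 6-joint arm with a two-finger parallel gripper is mounted at the origin on a cart in front of the work surface, level with it; the furniture and walls round the work are solid. World frame = base frame: x ahead of the robot, y to its left, z up, the work surface at z = 0. Lengths are in mm, angles in rad, forces in N, time in s.
With the tool pointing down it reaches from about 350 to 775 mm from the base axis. Payload 7.3 kg.
Tool frame: the origin (TCP) lies midway between the tips of the shut fingers; the grasp point (between the pads) lies 19 mm behind it (bot.grip_depth is the distance from the TCP to the grasp point, in mm); z points along the fingers, x is the direction in which the jaws open and shut, and the axes are right-handed (so a half turn about z gives the same grasp; the last joint's range is limited). The gripper opens to 92 mm and grips with 3 to 60 N. Pads are 19 mm wide; open, the fingers measure 130 mm over their backs; the gripper's body (75 mm by 190 mm) begins 47 mm behind the grasp point.
Start: joints at [-1.37, 0.342, 1.524, -0, 1.275, -0.146], TCP at [178.465, -493.756, 226.741] pointing down, gripper open.
Joint ranges: [-2.53, 2.53], [-0.77, 2.02], [0.04, 2.7], [-1, 4.14], [0.28, 2.66], [-3.11, 3.11]. Speed limits (rad/s): [2.57, 2.57, 3.14, 3.14, 3.14, 3.14].

### API

Orientations are given as [roll, pitch, yaw] about the fixed x, y, z axes, in that order (R = Rz(yaw) Ry(pitch) Rx(roll)).
In Python, from plant import bot gives the robot as it stands. The module is installed in compiled form; this text tells all that it offers.
- The arm moves only by the shell command python3 -m inch 'ROWS'. ROWS is JSON, a list that holds one entry, the list of rows, each a list of 7 numbers: the shift along the tool's x, y, z each as a share of 0.2 m, from -1 to 1, then the turn, a rotation vector about the tool's x, y, z each as a share of 45 degrees, from -1 to 1, then the closure, from -1 (fully open) to 1 (shut), so that 0 is half open. A call has exactly 10 rows; each row is the pose to reach, as a shift and turn from the pose commanded when the call began, along the tool's axes at that moment; what a row does not reach only later rows make up. A row lasts 1/8 s, in which the tool goes at most 62.5 mm and 10.7 degrees, less where a joint would pass 70% of its speed; a pose out of reach is approached as far as the arm can. A call with a number of a shift or a turn outside -1 to 1 is refused whole. A call with a gripper value outside its range is refused whole. The fingers move at their own pace and stop on an object; the grip force is fixed at half the most. Time passes only in rows, so rows that repeat a pose let the fingers close, or fill a call up. It gives the time, the measured TCP pose, the force and the opening at its end, in the units of the state.
- bot.get_obs(): the state, without advancing time (a new reading comes with each control period).
- bot.capture(name): name is "scene" or "top" or "wrist"; returns the picture (400x640x3 uint8, red, green, blue); there is no depth.
- bot.camera_params(name): a dict with "fx", "fy", "cx", "cy" (pixels), "R" (3x3) and "t" (3): a world point X has camera coordinates R X + t; the wrist camera has in their place "T_tool_cam" (4x4, takes a point from camera to tool coordinates, whose origin is the TCP and whose axes are the tool frame's). Camera axes: x right, y down, z forward; pixel columns grow to the right and rows downward; lengths in mm; the calibration is good to about 2 mm. A picture is of the moment at which its call begins: read the wrist's pose just before it. camera_params takes no time and is no camera call.
- bot.close_job(): hands the job in, once; it reports no verdict.
The state is a dict: "time": time; "joint_positions": joint angles; "dq": joint speeds; "tau": joint torques, N m; "tool_pos": TCP position; "tcp_rot": TCP orientation; "contact_force": force on the tool from outside, world axes, zero at the start; "moment": the same for the moment, N m; "grip_width": finger opening in mm.
Only numpy, scipy, OpenCV 4.12 (cv2) and the standard library are available. Lean on these libraries where they do the work, as an engineer would, in place of code of your own. Each camera call takes 0.05 s, during which the arm holds its last target.

### The job

The profile gauge on the bench still holds the outline of the last carving: run your fingertips along its row of black leaves and push every one back level with the gauge's front edge, lightly, so that the gauge is not shoved along the bench. Then swing the red lever round with a fingertip until it lies along the gauge, to lock the zero. Do not lift the gauge, and leave the things beside it where they are.

Things in the scene. Friction and masses are not known exactly. Their poses are not given: they have to be found in the camera images.
- gauge: profile gauge (contour gauge) lying loose on the bench, about 0.7 kg; slides on the bench when pushed with more than about 3 to 6 N. Aluminium stock 40 mm (x) by 160 mm (y, with a grey block 22 mm long at each end) by 26 mm high, graduation lines on top along the front edge. Origin: centre of its underside. -x is its front, facing the robot; the front edge is the face at x = -20 mm, the back is x = +20 mm
- row_mid (a point): middle of the leaf row on the front edge, 13.5 mm above the bench. The 16 black leaves lie side by side along the gauge's y, 7 mm apart, 11 to 16 mm above the bench, and slide along its x through a slot; the stock's face above and below the slot stops a fingertip at the edge. Each is 74 mm long (level in front, it stands out 34 mm at the back), slides with 0.2 N and stays where left
- lock (a joint): red locking lever on top of the right (-y) end block; vertical pivot at x 0, y -69 mm of the gauge, turns with 0.5 N at its tip and stays where left. Rad: 0 open, pointing straight back (gauge +x); 1.57 locked at a stop, lying along the gauge, pointing to its +y. 42 mm long from the pivot, 9 mm wide, 28 to 34 mm above the bench; its last 12 mm is a thumb tab up to 42 mm above the bench
- lock_tip (a point): centre of the top of the lever's thumb tab, 36 mm from the pivot
- bird_head: dark carved bird's head, 58 x 33 x 24 mm, loose, lying behind the gauge; origin at the centre of its underside
- compound_green: bar of green polishing compound, 28 x 75 x 26 mm, loose, lying behind the gauge; origin at the centre of its underside
- rough_a: rounded dark green rough stone, 54 x 65 x 37 mm, loose, beside the left-hand (+y) end of the gauge; origin at the centre of its underside
- leaf_01 (a joint): how far leaf 1 of 16 (counted from the gauge's left, +y, end; at y = +52.5 mm) stands out of the front edge, in m; 0 level with the edge, negative pushed in behind it
- leaf_02 (a joint): how far leaf 2 of 16 (counted from the gauge's left, +y, end; at y = +45.5 mm) stands out of the front edge, in m; 0 level with the edge, negative pushed in behind it
- leaf_03 (a joint): how far leaf 3 of 16 (counted from the gauge's left, +y, end; at y = +38.5 mm) stands out of the front edge, in m; 0 level with the edge, negative pushed in behind it
- leaf_04 (a joint): how far leaf 4 of 16 (counted from the gauge's left, +y, end; at y = +31.5 mm) stands out of the front edge, in m; 0 level with the edge, negative pushed in behind it
- leaf_05 (a joint): how far leaf 5 of 16 (counted from the gauge's left, +y, end; at y = +24.5 mm) stands out of the front edge, in m; 0 level with the edge, negative pushed in behind it
- leaf_06 (a joint): how far leaf 6 of 16 (counted from the gauge's left, +y, end; at y = +17.5 mm) stands out of the front edge, in m; 0 level with the edge, negative pushed in behind it
- leaf_07 (a joint): how far leaf 7 of 16 (counted from the gauge's left, +y, end; at y = +10.5 mm) stands out of the front edge, in m; 0 level with the edge, negative pushed in behind it
- leaf_08 (a joint): how far leaf 8 of 16 (counted from the gauge's left, +y, end; at y = +3.5 mm) stands out of the front edge, in m; 0 level with the edge, negative pushed in behind it
- leaf_09 (a joint): how far leaf 9 of 16 (counted from the gauge's left, +y, end; at y = -3.5 mm) stands out of the front edge, in m; 0 level with the edge, negative pushed in behind it
- leaf_10 (a joint): how far leaf 10 of 16 (counted from the gauge's left, +y, end; at y = -10.5 mm) stands out of the front edge, in m; 0 level with the edge, negative pushed in behind it
- leaf_11 (a joint): how far leaf 11 of 16 (counted from the gauge's left, +y, end; at y = -17.5 mm) stands out of the front edge, in m; 0 level with the edge, negative pushed in behind it
- leaf_12 (a joint): how far leaf 12 of 16 (counted from the gauge's left, +y, end; at y = -24.5 mm) stands out of the front edge, in m; 0 level with the edge, negative pushed in behind it
- leaf_13 (a joint): how far leaf 13 of 16 (counted from the gauge's left, +y, end; at y = -31.5 mm) stands out of the front edge, in m; 0 level with the edge, negative pushed in behind it
- leaf_14 (a joint): how far leaf 14 of 16 (counted from the gauge's left, +y, end; at y = -38.5 mm) stands out of the front edge, in m; 0 level with the edge, negative pushed in behind it
- leaf_15 (a joint): how far leaf 15 of 16 (counted from the gauge's left, +y, end; at y = -45.5 mm) stands out of the front edge, in m; 0 level with the edge, negative pushed in behind it
- leaf_16 (a joint): how far leaf 16 of 16 (counted from the gauge's left, +y, end; at y = -52.5 mm) stands out of the front edge, in m; 0 level with the edge, negative pushed in behind it
Things that resemble listed ones, but are neither listed nor needed, are in the scene too. There is more than one size of the gauge; the one meant has the size given above.

How it is judged:
By the outcome, as a careful person would: the job done as asked, in the order asked, and still so for the second after the job is handed in, with the robot touching nothing.
It also fails if it takes over 58 s, if anything falls off the work surface, if the arm or the gripper's body presses on something with over 40 N, if the wrist force passes 120 N, or if a joint passes its speed limit or range.

## Working session

There is one attempt and no reset: what is moved stays moved. The work goes in short steps, Python scripts to look and compute and a shell command to move; the robot and the scene stay as the last step left them, time stands still between calls to the robot, and variables do not carry over. Pictures are saved under pics/ and viewed, and the job is handed in when it is done.

```bash
mkdir -p pics; python3 - <<'E'
from plant import bot
import cv2
o=bot.get_obs(); print({k:o[k] for k in('time','tool_pos','tcp_rot','contact_force','grip_width')})
for n in('scene','top','wrist'):
    cv2.imwrite(f'pics/{n}0.png',bot.capture(n)[:,:,::-1]); p=bot.camera_params(n); print(n,p)
E
```

```text
{'time': 0.0, 'tool_pos': array([ 178.37309635, -493.32055381,  226.04119843]), 'tcp_rot': array([-3.14137203e+00,  1.55680238e-03, -1.22395224e+00]), 'contact_force': array([ 0.01921791,  0.29182723, -0.45255227]), 'grip_width': 91.43381556573425}
scene {'fx': 379.8087300418393, 'fy': 379.8087300418393, 'cx': 323.5020576506943, 'cy': 199.58022006377473, 'R': array([[-0.50019249, -0.86587026, -0.00872771],
       [-0.53602491,  0.31753317, -0.7822084 ],
       [ 0.68006232, -0.3865765 , -0.62295573]]), 't': array([559.42497601, 246.2090878 , 638.52254038])}
top {'fx': 498.9364308231127, 'fy': 498.9364308231127, 'cx': 319.1618053560997, 'cy': 201.91413706718893, 'R': array([[ 0.01524003, -0.99981647, -0.01160911],
       [-0.99775033, -0.01444842, -0.06546392],
       [ 0.06528417,  0.01258066, -0.9977874 ]]), 't': array([ 317.85536433,  574.4100175 , 1000.86174224])}
wrist {'fx': 287.4690154839788, 'fy': 287.4690154839788, 'cx': 310.51497854155593, 'cy': 203.85580508804694, 'T_tool_cam': array([[ 9.99999666e-01, -7.40378963e-04,  3.47456201e-04,
        -5.63963480e-01],
       [ 6.01899258e-04,  9.53862871e-01,  3.00242004e-01,
        -8.11105012e+01],
       [-5.53718433e-04, -3.00241694e-01,  9.53862998e-01,
        -1.58245712e+02],
       [ 0.00000000e+00,  0.00000000e+00,  0.00000000e+00,
         1.00000000e+00]])}
```

View pics/scene0.png

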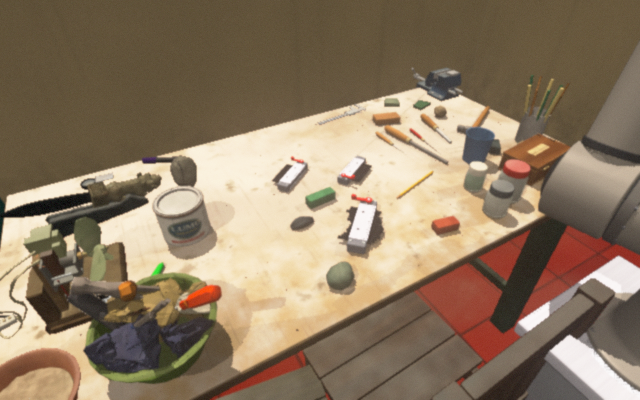

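View pics/top0.png

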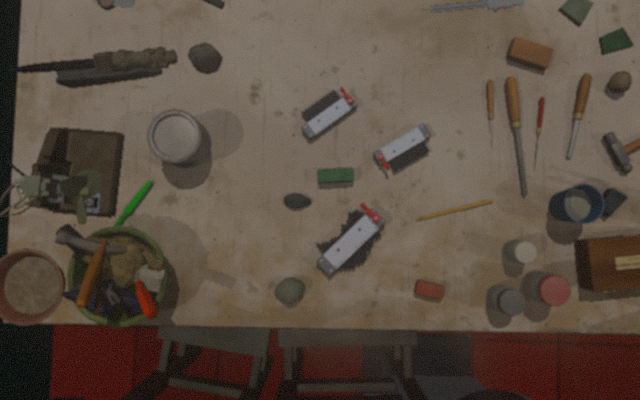

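Gauge candidates in the top picture are (329,113), (402,148) and (350,240). The one at (350,240) is the longest, and it has the bird's head (297,201), the green bar (335,175) and the stone (290,291) around it. I'll check it in a close crop.

```bash
cat > h.py <<'E'
import numpy as np, cv2
from plant import bot
def proj(n,X):
    p=bot.camera_params(n); c=np.atleast_2d(X)@p['R'].T+p['t']
    return np.c_[p['fx']*c[:,0]/c[:,2]+p['cx'],p['fy']*c[:,1]/c[:,2]+p['cy']]
def back(n,uv,z):
    p=bot.camera_params(n); uv=np.atleast_2d(uv)
    d=np.c_[(uv[:,0]-p['cx'])/p['fx'],(uv[:,1]-p['cy'])/p['fy'],np.ones(len(uv))]@p['R']
    C=-p['R'].T@p['t']
    return C+d*((z-C[2])/d[:,2])[:,None]
def crop(src,u0,v0,w,h,s,out,gain=1):
    im=src if not isinstance(src,str) else cv2.imread(src)
    c=cv2.resize(im[v0:v0+h,u0:u0+w],None,fx=s,fy=s,interpolation=cv2.INTER_CUBIC)
    cv2.imwrite(out,np.clip(c*float(gain),0,255).astype(np.uint8))
E
python3 - <<'E'
from h import *
crop('pics/top0.png',300,190,100,100,6,'pics/c0.png',1.8)
crop('pics/scene0.png',320,180,80,80,7,'pics/c1.png',1.)
for uv in [(329,113),(402,148),(350,240),(297,201),(335,175),(290,291)]: print(uv,back('top',uv,20).round())
E
```

```text
(329, 113) [[755. 309.  20.]]
(402, 148) [[683. 157.  20.]]
(350, 240) [[493. 262.  20.]]
(297, 201) [[571. 372.  20.]]
(335, 175) [[626. 295.  20.]]
(290, 291) [[388. 383.  20.]]
```

View pics/c0.png

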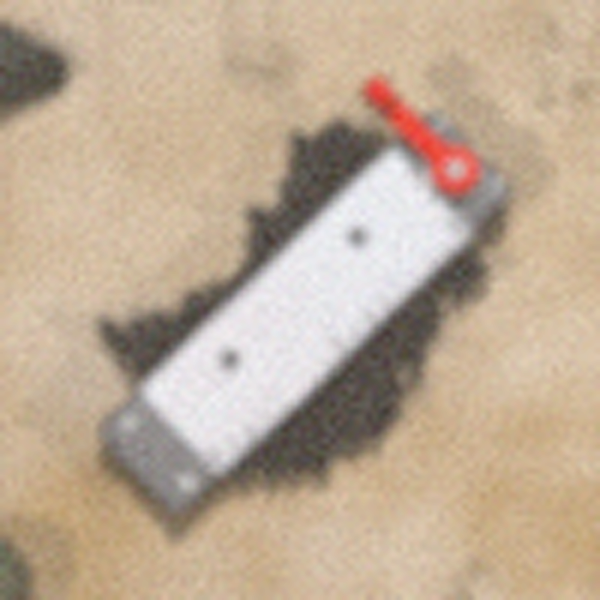

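View pics/c1.png

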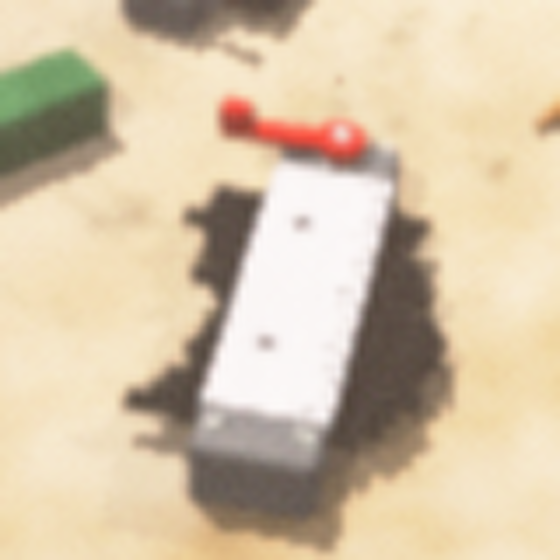

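```bash
cat >> h.py <<'E'
from scipy.spatial.transform import Rotation as Ro
def rel(target,yaw,pos=None,rot=None,tool=None):
    """shares from pose (default measured) to target pos, tool down with given yaw"""
    o=bot.get_obs(); pos=o['tool_pos'] if pos is None else np.array(pos)
    rot=o['tcp_rot'] if rot is None else rot
    R0=Ro.from_euler('xyz',rot); R1=Ro.from_euler('xyz',[np.pi,0,yaw])
    return (R0.inv().apply(np.array(target)-pos)/200).round(3), ((R0.inv()*R1).as_rotvec()/np.radians(45)).round(3)
E
python3 - <<'E'
from h import *
from scipy.optimize import least_squares
uv=np.array([(400,148),(472,232),(222,472),(143,390)])/6.+[300,190]
W=back('top',uv,26); print(W.round(1)); 
L=np.array([[20,-58],[-20,-58],[-20,58],[20,58]])
def f(p):
    c,s=np.cos(p[2]),np.sin(p[2]); return ((L@np.array([[c,s],[-s,c]]))+p[:2]-W[:,:2]).ravel()
r=least_squares(f,[493,262,.8]); print(r.x,r.fun.round(1))
x,y,a=r.x
print(rel([380,-330,300],-1.22),rel([480,-60,300],-1.22))
E
```

```text
[[544.7 229.4  26. ]
 [516.7 204.9  26. ]
 [434.8 288.2  26. ]
 [461.8 315.2  26. ]]
[489.51123007 259.42748503   0.77026254] [-0.5  2.3 -1.1 -1.  -0.  -1.1  1.6 -0.2]
(array([-0.426, -1.226, -0.368]), array([-0.   ,  0.001, -0.005])) (array([-1.526, -2.155, -0.367]), array([-0.   ,  0.001, -0.005]))
```

```bash
python3 -m inch '[[[-0.2,-0.3,-0.1,0,0,-0.24,1],[-0.4,-0.6,-0.2,0,0,-0.48,1],[-0.6,-1,-0.3,0,0,-0.72,1],[-0.6,-1,-0.3,0,0,-0.96,1],[-0.6,-1,-0.3,0,0,-1,1],[-0.6,-1,-0.3,0,0,-1,1],[-0.6,-1,-0.3,0,0,-1,1],[-0.6,-1,-0.3,0,0,-1,1],[-0.6,-1,-0.3,0,0,-1,1],[-0.6,-1,-0.3,0,0,-1,1]]]'
python3 - <<'E'
from h import *
print(rel([440,-110,300],0.3),rel([420,230,250],2.341))
E
```

```text
time: 1.4
tool_pos: [325.5, -313.2, 286.6]
tcp_rot: [-3.142, 0.0, -0.439]
contact_force: [-0.7, 1.0, 0.7]
grip_width: 1.3
(array([ 0.086, -1.163, -0.067]), array([-0.   ,  0.   , -0.941])) (array([-0.728, -2.659,  0.183]), array([-0.  ,  0.  , -3.54]))
```

```bash
python3 -m inch '[[[0,-0.3,0,0,0,-0.24,1],[0,-0.6,0,0,0,-0.48,1],[0,-0.9,0,0,0,-0.72,1],[0,-1,0,0,0,-0.96,1],[0,-1,0,0,0,-1,1],[0,-1,0,0,0,-1,1],[0,-1,0,0,0,-1,1],[0,-1,0,0,0,-1,1],[0,-1,0,0,0,-1,1],[0,-1,0,0,0,-1,1]]]'
python3 - <<'E'
from h import *
print(rel([430,70,290],1.13),rel([420,230,250],2.341))
E
```

```text
time: 2.65
tool_pos: [410.7, -132.0, 286.7]
tcp_rot: [3.142, -0.0, 0.346]
contact_force: [0.1, -0.2, 0.1]
grip_width: 0.3
(array([ 0.434, -0.917, -0.017]), array([ 0.   ,  0.   , -0.998])) (array([ 0.658, -1.687,  0.183]), array([ 0.  ,  0.  , -2.54]))
```

```bash
python3 -m inch '[[[0.12,-0.3,0,0,0,-0.24,1],[0.25,-0.6,0,0,0,-0.48,1],[0.4,-0.9,0,0,0,-0.72,1],[0.4,-1,0,0,0,-0.96,1],[0.4,-1,0,0,0,-1,1],[0.4,-1,0,0,0,-1,1],[0.4,-1,0,0,0,-1,1],[0.4,-1,0,0,0,-1,1],[0.4,-1,0,0,0,-1,1],[0.4,-1,0,0,0,-1,1]]]'
python3 - <<'E'
from h import *
print(rel([420,190,230],2.341))
E
```

```text
time: 3.9
tool_pos: [418.0, 83.2, 286.7]
tcp_rot: [3.142, 0.0, 1.131]
contact_force: [0.1, 0.4, -1.1]
grip_width: 0.5
(array([ 0.488, -0.218,  0.283]), array([-0.  ,  0.  , -1.54]))
```

```bash
python3 -m inch '[[[0.2,-0.1,0.1,0,0,-0.24,1],[0.4,-0.2,0.2,0,0,-0.48,1],[0.5,-0.2,0.3,0,0,-0.72,1],[0.5,-0.2,0.4,0,0,-0.96,1],[0.5,-0.2,0.4,0,0,-1,1],[0.5,-0.2,0.4,0,0,-1,1],[0.5,-0.2,0.4,0,0,-1,1],[0.5,-0.2,0.4,0,0,-1,1],[0.5,-0.2,0.4,0,0,-1,1],[0.5,-0.2,0.4,0,0,-1,1]]]'
python3 - <<'E'
from h import *
print(rel([429,201,170],2.341))
E
```

```text
time: 5.15
tool_pos: [424.2, 190.9, 206.8]
tcp_rot: [3.141, 0.0, 1.917]
contact_force: [-0.5, -0.9, -0.1]
grip_width: 0.7
(array([0.039, 0.04 , 0.184]), array([ 0.  ,  0.  , -0.54]))
```

```bash
python3 -m inch '[[[0.04,0.04,0.1,0,0,-0.24,1],[0.04,0.04,0.18,0,0,-0.48,1],[0.04,0.04,0.18,0,0,-0.54,1],[0.04,0.04,0.18,0,0,-0.54,1],[0.04,0.04,0.18,0,0,-0.54,1],[0.04,0.04,0.18,0,0,-0.54,1],[0.04,0.04,0.18,0,0,-0.54,1],[0.04,0.04,0.18,0,0,-0.54,1],[0.04,0.04,0.18,0,0,-0.54,1],[0.04,0.04,0.18,0,0,-0.54,1]]]'
cat >> h.py <<'E'
def wcam(o):
    """world->cam for wrist as dict in same form"""
    p=bot.camera_params('wrist'); T=np.array(p['T_tool_cam'])
    Rt=Ro.from_euler('xyz',o['tcp_rot']).as_matrix()
    Rwc=Rt@T[:3,:3]; tw=Rt@T[:3,3]+o['tool_pos']
    return dict(fx=p['fx'],fy=p['fy'],cx=p['cx'],cy=p['cy'],R=Rwc.T,t=-Rwc.T@tw)
def pj(p,X):
    c=np.atleast_2d(X)@p['R'].T+p['t']
    return np.c_[p['fx']*c[:,0]/c[:,2]+p['cx'],p['fy']*c[:,1]/c[:,2]+p['cy']]
def bk(p,uv,z):
    uv=np.atleast_2d(uv)
    d=np.c_[(uv[:,0]-p['cx'])/p['fx'],(uv[:,1]-p['cy'])/p['fy'],np.ones(len(uv))]@p['R']
    C=-p['R'].T@p['t']
    return C+d*((z-C[2])/d[:,2])[:,None]
def G2W(g,P):
    P=np.atleast_2d(P).astype(float); c,s=np.cos(g[2]),np.sin(g[2])
    return np.c_[g[0]+c*P[:,0]-s*P[:,1],g[1]+s*P[:,0]+c*P[:,1],P[:,2]]
def W2G(g,W):
    W=np.atleast_2d(W).astype(float); c,s=np.cos(g[2]),np.sin(g[2]); dx,dy=W[:,0]-g[0],W[:,1]-g[1]
    return np.c_[c*dx+s*dy,-s*dx+c*dy,W[:,2]]
def snap(name):
    import pickle
    o=bot.get_obs(); im=bot.capture('wrist')[:,:,::-1].copy(); p=wcam(o)
    cv2.imwrite(f'pics/{name}.png',im); pickle.dump((o,p),open(f'pics/{name}.pkl','wb')); return o,p,im
E
python3 - <<'E'
from h import *
o,p,im=snap('w1'); print(o['time'],o['tool_pos'],o['tcp_rot'])
g=[489.5,259.4,.770]
for P in [(-20,80,26),(-20,-80,26),(20,80,26),(20,-80,26),(-20,0,13.5)]: print(P,pj(p,G2W(g,P)).round(1))
E
```

```text
time: 6.4
tool_pos: [429.0, 201.2, 170.7]
tcp_rot: [3.142, 0.0, 2.342]
contact_force: [0.4, -0.1, -0.4]
grip_width: 0.7
6.4 [429.04952327 201.18542745 170.70192322] [3.14157700e+00 1.35345302e-04 2.34167088e+00]
(-20, 80, 26) [[379.  245.6]]
(-20, -80, 26) [[240.6 245.5]]
(20, 80, 26) [[376.6 276. ]]
(20, -80, 26) [[243.1 276. ]]
(-20, 0, 13.5) [[309.8 241. ]]
```

View pics/w1.png

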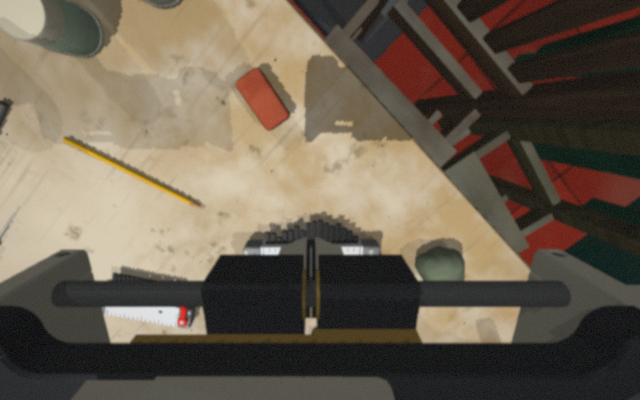

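```bash
python3 -m inch '[[[0,0.2,0.1,0,0,0,1],[0,0.4,0.2,0,0,0,1],[0,0.4,0.2,0,0,0,1],[0,0.4,0.2,0,0,0,1],[0,0.4,0.2,0,0,0,1],[0,0.4,0.2,0,0,0,1],[0,0.4,0.2,0,0,0,1],[0,0.4,0.2,0,0,0,1],[0,0.4,0.2,0,0,0,1],[0,0.4,0.2,0,0,0,1]]]'
python3 - <<'E'
from h import *
o,p,im=snap('w2'); print(o['time'],o['tool_pos'],o['tcp_rot'],pj(p,o['tool_pos']))
crop(im,210,90,200,160,4,'pics/w2c.png',1.3)
E
```

```text
time: 7.7
tool_pos: [486.4, 256.9, 130.6]
tcp_rot: [-3.141, 0.0, 2.342]
contact_force: [0.8, -0.0, 0.8]
grip_width: 0.6
7.7 [486.37947119 256.94670387 130.63875107] [-3.14147155e+00  3.49169298e-05  2.34172483e+00] [[309.65790513 253.61305584]]
```

View pics/w2.png

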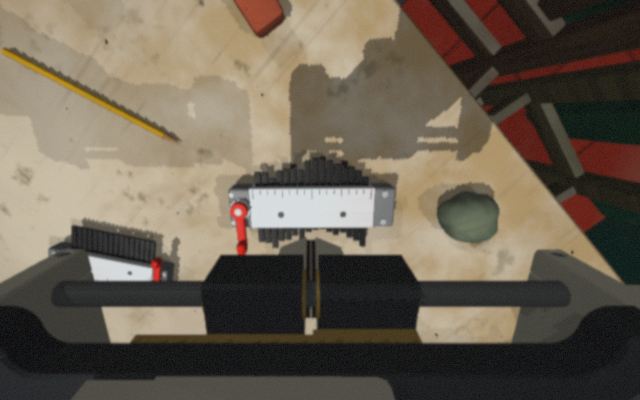

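View pics/w2c.png

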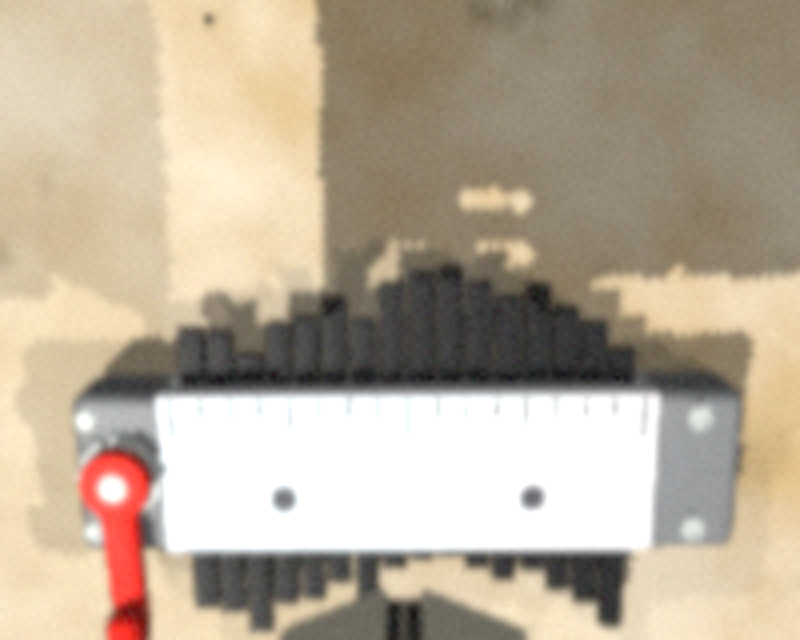

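```bash
python3 - <<'E'
from h import *
crop('pics/w2.png',250,225,120,90,6.5,'pics/w2f.png',2.2)
crop('pics/w1.png',250,225,120,90,6.5,'pics/w1f.png',2.2)
E
```

```text
(no output)
```

View pics/w2f.png

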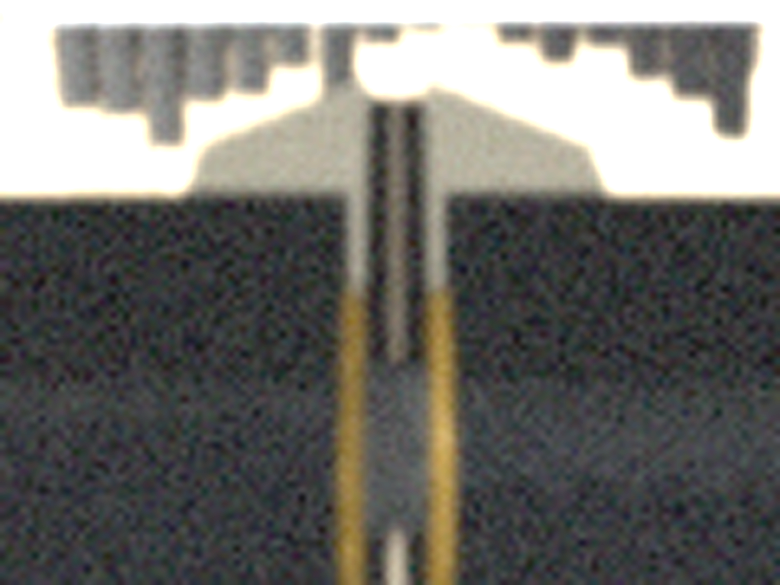

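View pics/w1f.png

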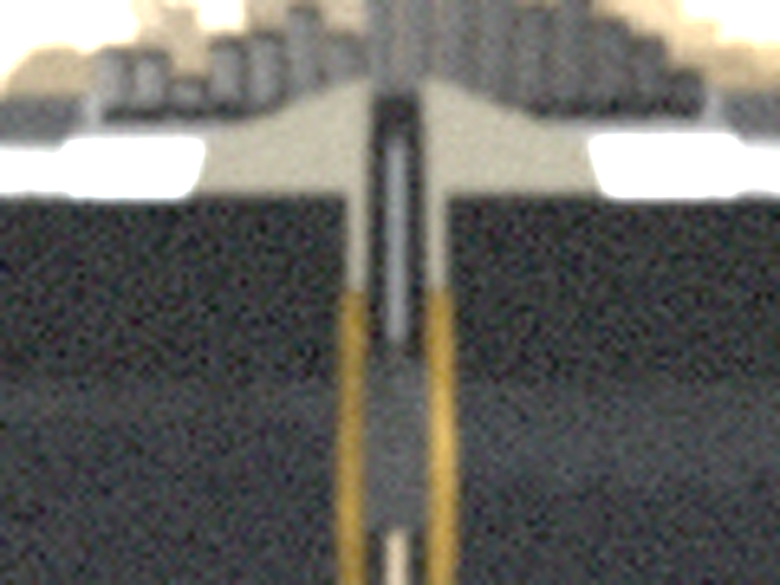

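```bash
python3 - <<'E'
from h import *
from scipy.optimize import least_squares
import pickle
o,p=pickle.load(open('pics/w2.pkl','rb'))
Rt=Ro.from_euler('xyz',o['tcp_rot']).as_matrix()
for x,y,h in [(0,-9.5,0),(0,9.5,0),(0,-9.5,10),(5,-9.5,0),(10,-9.5,10),(10,-9.5,20),(20,-9.5,20),(20,-9.5,30),(20,-9.5,40),(20,-9.5,50)]:
    u=pj(p,Rt@np.array([x,y,-h])+o['tool_pos'])[0]; print((x,y,h),u.round(1),((u-[250,225])*6.5).round())
# gauge fit from w2c: top-face features z=26
uv=np.array([(157,392),(660,392),(657,550),(163,553)])/4.+[210,90]
L=np.array([[-20,-58],[-20,58],[20,58],[20,-58]])
W=bk(p,uv,26)[:,:2]
def f(q): return (G2W(q,np.c_[L,[26]*4])[:,:2]-W).ravel()
r=least_squares(f,[489,259,.77]); g=r.x; print(g,r.fun.round(1))
def q4(u,v): return (u/4+210,v/4+90)
# leaf tips (top edge z16) crop coords from left(16) to right(1)
tips=[(190,328),(219,328),(248,355),(277,322),(306,318),(332,298),(363,318),(393,283),(421,272),(451,266),(480,282),(509,297),(537,287),(565,307),(593,322),(621,347)]
P=W2G(g,bk(p,[q4(*t) for t in tips],16)); print((P[:,:2]).round(1).tolist())
print('back', W2G(g,bk(p,[q4(*t) for t in [(207,605),(261,628),(610,622)]],16)).round(1).tolist())
print('lever',W2G(g,bk(p,[q4(112,487)],34)),W2G(g,bk(p,[q4(127,618)],42)))
np.savetxt('gauge.txt',g)
E
```

```text
(0, -9.5, 0) [309.6 239.3] [388.  93.]
(0, 9.5, 0) [309.7 267.5] [388. 276.]
(0, -9.5, 10) [309.6 246.6] [387. 141.]
(5, -9.5, 0) [318.  239.3] [442.  93.]
(10, -9.5, 10) [327.2 246.6] [502. 141.]
(10, -9.5, 20) [328.3 254.9] [509. 194.]
(20, -9.5, 20) [347.  254.9] [631. 194.]
(20, -9.5, 30) [349.4 264.2] [646. 255.]
(20, -9.5, 40) [352.2 274.9] [664. 324.]
(20, -9.5, 50) [355.4 287.2] [685. 404.]
[488.72562228 262.33464972   0.77437737] [-0.6  1.3  0.7 -0.8  2.  -2.1 -2.1  1.6]
[[-33.7, -52.5], [-33.7, -45.6], [-27.1, -38.9], [-35.1, -31.6], [-36.0, -24.6], [-40.8, -18.3], [-36.0, -10.9], [-44.3, -3.7], [-46.9, 3.0], [-48.3, 10.0], [-44.5, 17.0], [-40.9, 23.9], [-43.3, 30.5], [-38.4, 37.4], [-34.8, 44.2], [-28.7, 51.3]]
back [[39.0, -52.4, 16.0], [45.6, -38.7, 16.0], [44.2, 52.2, 16.0]]
lever [[  0.41731013 -69.66311042  34.        ]] [[ 30.26255307 -66.56904535  42.        ]]
```

```bash
echo "489 261 .772" > gauge.txt; cat >> h.py <<'E'
g=np.loadtxt('gauge.txt').ravel()
def go(x,y,z): 
    r=rel(G2W(g,(x,y,z))[0],g[2]+np.pi/2); o=bot.get_obs()
    print('at local',W2G(g,o['tool_pos'])[0].round(2),'yawerr',round(o['tcp_rot'][2]-g[2]-np.pi/2,4),'F local',W2G([0,0,g[2]],o['contact_force'])[0].round(2),'t',o['time'],'->',*r)
E
python3 -c "
from h import *
go(-66,0,60);go(-66,0,4)"
```

```text
at local [ -4.7   -1.1  130.63] yawerr -0.0011 F local [ 0.68 -0.08 -0.53] t 7.75 -> [ 0.005 -0.306  0.353] [-0.     0.    -0.001]
at local [ -4.7   -1.1  130.63] yawerr -0.0011 F local [ 0.68 -0.08 -0.53] t 7.75 -> [ 0.005 -0.306  0.633] [-0.     0.    -0.001]
```

```bash
python3 -m inch '[[[0,-0.2,0,0,0,0,1],[0.005,-0.306,0.1,0,0,0,1],[0.005,-0.306,0.3,0,0,0,1],[0.005,-0.306,0.45,0,0,0,1],[0.005,-0.306,0.55,0,0,0,1],[0.005,-0.306,0.6,0,0,0,1],[0.005,-0.306,0.62,0,0,0,1],[0.005,-0.306,0.632,0,0,0,1],[0.005,-0.306,0.632,0,0,0,1],[0.005,-0.306,0.632,0,0,0,1]]]'
python3 - <<'E'
from h import *
go(-34,0,4)
o,p,im=snap('w3')
crop(im,190,200,240,120,3.3,'pics/w3c.png',1.6)
E
```

```text
time: 9.0
tool_pos: [442.1, 215.1, 4.8]
tcp_rot: [3.141, 0.001, 2.342]
contact_force: [0.2, 0.0, -0.9]
grip_width: 0.7
at local [-65.61  -0.19   4.75] yawerr -0.0011 F local [ 0.18 -0.13 -0.88] t 9.0 -> [0.001 0.158 0.004] [ 0.001  0.001 -0.001]
```

View pics/w3c.png

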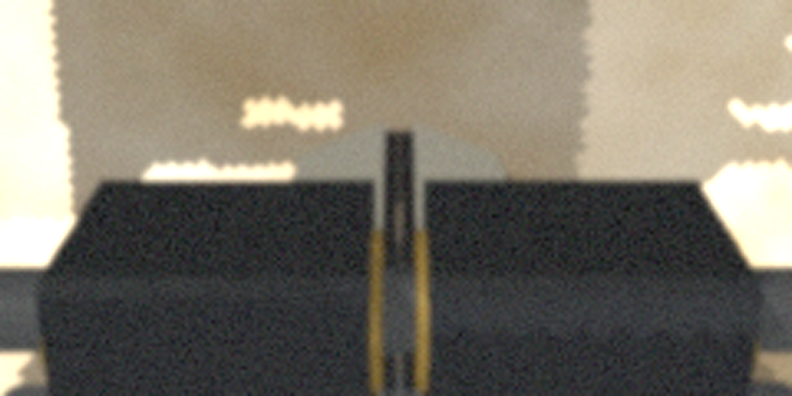

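```bash
python3 -m inch '[[[0,0.03,0.004,0,0,0,1],[0,0.06,0.004,0,0,0,1],[0,0.08,0.004,0,0,0,1],[0,0.1,0.004,0,0,0,1],[0,0.115,0.004,0,0,0,1],[0,0.13,0.004,0,0,0,1],[0,0.14,0.004,0,0,0,1],[0,0.15,0.004,0,0,0,1],[0,0.155,0.004,0,0,0,1],[0,0.155,0.004,0,0,0,1]]]'
python3 - <<'E'
from h import *
go(-30,0,4)
im=bot.capture('top')[:,:,::-1].copy(); cv2.imwrite('pics/t2.png',im)
crop(im,300,190,100,100,6,'pics/t2c.png',1.8)
im=bot.capture('scene')[:,:,::-1].copy(); cv2.imwrite('pics/s2.png',im)
E
```

```text
time: 10.3
tool_pos: [464.2, 236.7, 3.5]
tcp_rot: [3.141, 0.0, 2.342]
contact_force: [-1.1, -0.5, -0.7]
grip_width: 0.6
at local [-34.75  -0.12   3.5 ] yawerr -0.0011 F local [-1.16  0.41 -0.75] t 10.3 -> [ 0.001  0.024 -0.003] [ 0.     0.    -0.001]
```

View pics/t2c.png

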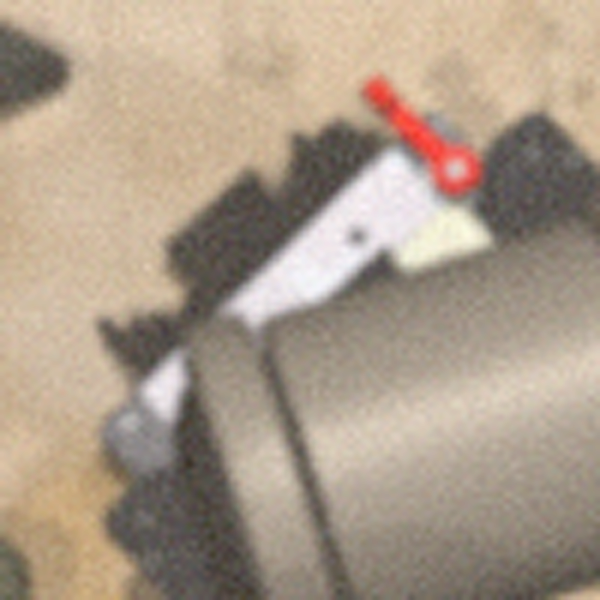

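View pics/s2.png

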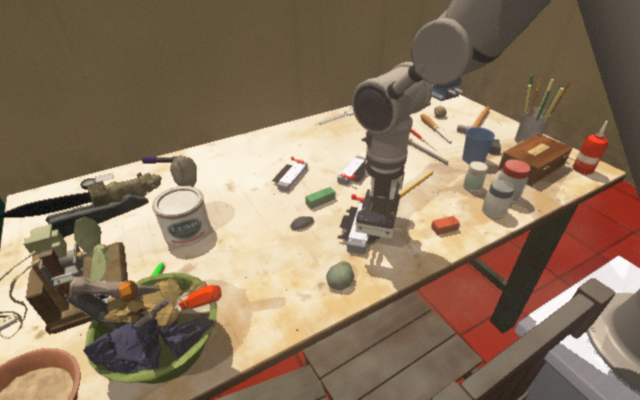

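```bash
python3 -m inch '[[[0,0.004,0,0,0,0,1],[0,0.006,0,0,0,0,1],[0,0.008,0,0,0,0,1],[0,0.01,0,0,0,0,1],[0,0.012,0,0,0,0,1],[0,0.014,0,0,0,0,1],[0,0.015,0,0,0,0,1],[0,0.015,0,0,0,0,1],[0,0.015,0,0,0,0,1],[0,0.015,0,0,0,0,1]]]'
python3 -c "
from h import *
go(-30,0,4)"
```

```text
time: 11.65
tool_pos: [466.3, 238.7, 3.5]
tcp_rot: [3.141, 0.0, 2.342]
contact_force: [-0.4, 0.1, -0.3]
grip_width: 0.2
at local [-31.83  -0.09   3.49] yawerr -0.0011 F local [-0.23  0.36 -0.28] t 11.65 -> [ 0.     0.009 -0.003] [ 0.     0.    -0.001]
```

```bash
python3 -m inch '[[[0,0.001,0,0,0,0,1],[0,0.002,0,0,0,0,1],[0,0.003,0,0,0,0,1],[0,0.004,0,0,0,0,1],[0,0.005,0,0,0,0,1],[0,0.006,0,0,0,0,1],[0,0.007,0,0,0,0,1],[0,0.008,0,0,0,0,1],[0,0.008,0,0,0,0,1],[0,0.008,0,0,0,0,1]]]'
python3 -c "
from h import *
go(-30,0,4)"
```

```text
time: 12.9
tool_pos: [467.3, 239.8, 3.5]
tcp_rot: [-3.142, 0.0, 2.342]
contact_force: [-1.0, -0.5, 0.1]
grip_width: 0.1
at local [-30.3   -0.07   3.49] yawerr -0.0011 F local [-1.01  0.34  0.14] t 12.9 -> [ 0.     0.002 -0.003] [-0.     0.    -0.001]
```

```bash
python3 -m inch '[[[0,0.001,0,0,0,0,1],[0,0.002,0,0,0,0,1],[0,0.003,0,0,0,0,1],[0,0.004,0,0,0,0,1],[0,0.005,0,0,0,0,1],[0,0.006,0,0,0,0,1],[0,0.006,0,0,0,0,1],[0,0.006,0,0,0,0,1],[0,0.006,0,0,0,0,1],[0,0.006,0,0,0,0,1]]]'
python3 -c "
from h import *
go(-30,0,4)
im=bot.capture('top')[:,:,::-1].copy(); cv2.imwrite('pics/t3.png',im)
crop(im,300,190,100,100,6,'pics/t3c.png',1.8)
go(-30,0,4)"
```

```text
time: 14.15
tool_pos: [467.4, 239.9, 3.4]
tcp_rot: [-3.139, -0.0, 2.342]
contact_force: [-3.6, -5.9, 4.1]
grip_width: 0.2
at local [-3.022e+01 -3.000e-02  3.410e+00] yawerr -0.0009 F local [-6.73 -1.74  4.15] t 14.15 -> [ 0.     0.001 -0.003] [-0.003 -0.    -0.001]
at local [-3.02e+01 -3.00e-02  3.42e+00] yawerr -0.0009 F local [-6.88 -1.37  4.61] t 14.2 -> [ 0.     0.001 -0.003] [-0.003 -0.    -0.001]
```

View pics/t3c.png

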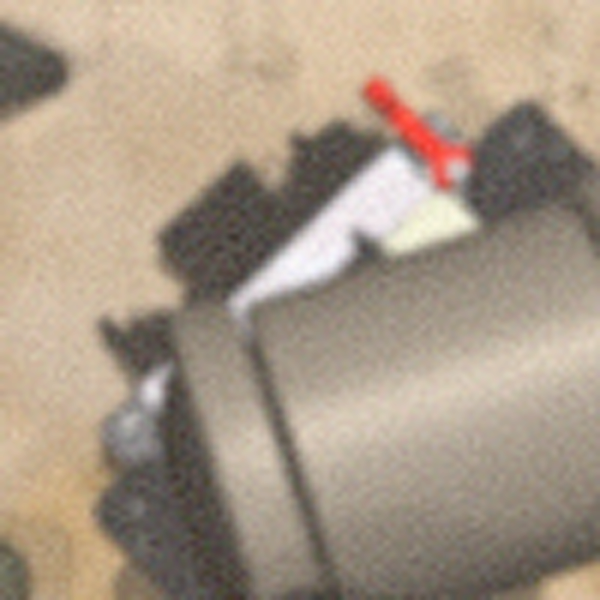

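```bash
python3 -m inch '[[[0,-0.16,0,0,0,0,1],[0.18,-0.16,0,0,0,0,1],[0.18,-0.14,0,0,0,0,1],[0.18,-0.1,0,0,0,0,1],[0.18,-0.07,0,0,0,0,1],[0.18,-0.045,0,0,0,0,1],[0.18,-0.025,0,0,0,0,1],[0.18,-0.014,0,0,0,0,1],[0.18,-0.009,0,0,0,0,1],[0.18,-0.009,0,0,0,0,1]]]'
python3 -c "
from h import *
go(-30,36,4)"
```

```text
time: 15.45
tool_pos: [441.8, 265.3, 3.5]
tcp_rot: [3.142, 0.0, 2.342]
contact_force: [0.3, -1.0, -0.0]
grip_width: 0.1
at local [-30.81  35.95   3.47] yawerr -0.0011 F local [-0.51 -0.96 -0.03] t 15.45 -> [ 0.     0.004 -0.003] [ 0.     0.    -0.001]
```

```bash
python3 -m inch '[[[0,0.001,0,0,0,0,1],[0,0.002,0,0,0,0,1],[0,0.003,0,0,0,0,1],[0,0.004,0,0,0,0,1],[0,0.005,0,0,0,0,1],[0,0.005,0,0,0,0,1],[0,0.005,0,0,0,0,1],[0,0.005,0,0,0,0,1],[0,0.005,0,0,0,0,1],[0,0.005,0,0,0,0,1]]]'
python3 -c "
from h import *
go(-30,36,4)"
```

```text
time: 16.7
tool_pos: [442.2, 265.6, 3.5]
tcp_rot: [-3.141, -0.0, 2.342]
contact_force: [-2.7, -4.2, 3.3]
grip_width: 0.4
at local [-30.34  35.97   3.45] yawerr -0.0009 F local [-4.84 -1.14  3.34] t 16.7 -> [ 0.     0.002 -0.003] [-0.001 -0.    -0.001]
```

```bash
python3 -m inch '[[[0,-0.16,0,0,0,0,1],[-0.18,-0.16,0,0,0,0,1],[-0.36,-0.16,0,0,0,0,1],[-0.36,-0.14,0,0,0,0,1],[-0.36,-0.1,0,0,0,0,1],[-0.36,-0.065,0,0,0,0,1],[-0.36,-0.035,0,0,0,0,1],[-0.36,-0.015,0,0,0,0,1],[-0.36,-0.007,0,0,0,0,1],[-0.36,-0.006,0,0,0,0,1]]]'
python3 -c "
from h import *
go(-30,-36,4)"
```

```text
time: 17.95
tool_pos: [491.8, 213.5, 3.4]
tcp_rot: [-3.141, 0.0, 2.342]
contact_force: [-0.8, -0.0, 0.1]
grip_width: 0.2
at local [-31.13 -35.96   3.41] yawerr -0.0009 F local [-0.6   0.55  0.11] t 17.95 -> [-0.     0.006 -0.003] [-0.     0.    -0.001]
```

```bash
python3 -m inch '[[[0,0.001,0,0,0,0,1],[0,0.002,0,0,0,0,1],[0,0.003,0,0,0,0,1],[0,0.004,0,0,0,0,1],[0,0.005,0,0,0,0,1],[0,0.006,0,0,0,0,1],[0,0.006,0,0,0,0,1],[0,0.006,0,0,0,0,1],[0,0.006,0,0,0,0,1],[0,0.006,0,0,0,0,1]]]'
python3 -c "
from h import *
go(-30,-36,4)"
```

```text
time: 19.2
tool_pos: [492.7, 214.2, 3.5]
tcp_rot: [-3.142, 0.0, 2.342]
contact_force: [-0.9, -0.9, 1.1]
grip_width: 0.8
at local [-29.93 -36.11   3.48] yawerr -0.0011 F local [-1.27 -0.03  1.06] t 19.2 -> [ 0.001 -0.    -0.003] [-0.     0.    -0.001]
```

```bash
python3 -m inch '[[[0,0.001,0,0,0,0,1],[0,0.002,0,0,0,0,1],[0,0.003,0,0,0,0,1],[0,0.004,0,0,0,0,1],[0,0.004,0,0,0,0,1],[0,0.004,0,0,0,0,1],[0,0.004,0,0,0,0,1],[0,0.004,0,0,0,0,1],[0,0.004,0,0,0,0,1],[0,0.004,0,0,0,0,1]]]'
python3 -c "
from h import *
go(-30,-36,4)"
```

```text
time: 20.45
tool_pos: [492.8, 214.4, 3.5]
tcp_rot: [-3.14, -0.0, 2.342]
contact_force: [-4.1, -5.0, 2.8]
grip_width: 0.6
at local [-29.8  -36.08   3.49] yawerr -0.0009 F local [-6.43 -0.76  2.84] t 20.45 -> [ 0.    -0.001 -0.003] [-0.002 -0.    -0.001]
```

```bash
python3 -m inch '[[[0,-0.1,0,0,0,0,1],[0,-0.12,-0.2,0,0,0,1],[0,-0.1,-0.45,0,0,0,1],[0.1,0.05,-0.62,0,0,0,1],[0.18,0.15,-0.62,0,0,0,1],[0.18,0.15,-0.62,0,0,0,1],[0.18,0.15,-0.62,0,0,0,1],[0.18,0.15,-0.62,0,0,0,1],[0.18,0.15,-0.62,0,0,0,1],[0.18,0.15,-0.62,0,0,0,1]]]'
python3 - <<'E'
from h import *
go(0,0,130)
o,p,im=snap('w4')
crop(im,210,90,200,160,4,'pics/w4c.png',1.3)
E
```

```text
time: 21.7
tool_pos: [489.8, 261.2, 127.4]
tcp_rot: [-3.141, 0.0, 2.341]
contact_force: [1.0, -0.3, -0.1]
grip_width: 0.5
at local [  0.69  -0.43 127.37] yawerr -0.0016 F local [ 0.51 -0.9  -0.11] t 21.7 -> [ 0.002 -0.003 -0.013] [-0.     0.    -0.002]
```

View pics/w4c.png

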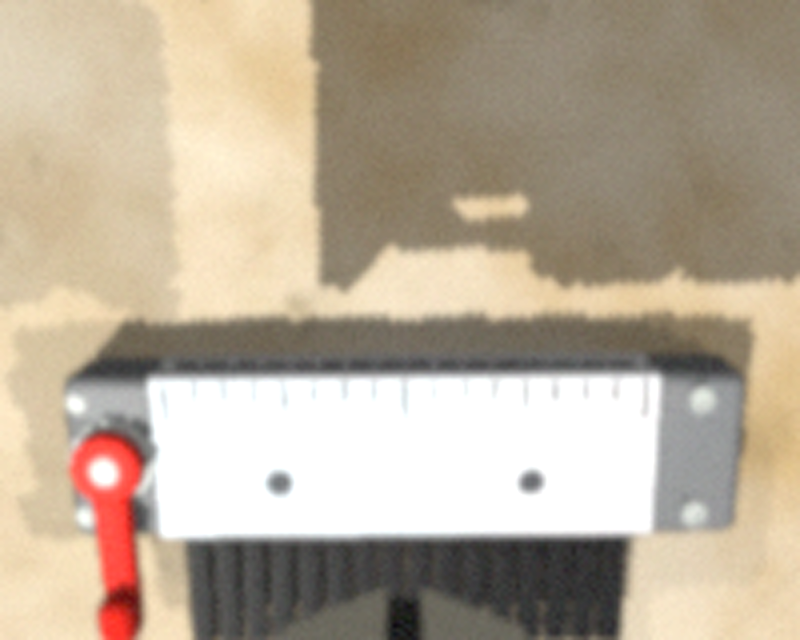

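```bash
python3 - <<'E'
from h import *
from scipy.optimize import least_squares
import pickle
crop('pics/w4.png',225,168,160,30,5,'pics/w4e.png',2.2)
L=np.array([[-20,-58],[-20,58],[20,58],[20,-58]])
for n,pts in (('w2',[(157,392),(660,392),(657,550),(163,553)]),('w4',[(150,374),(661,374),(656,535),(158,537)])):
    o,p=pickle.load(open(f'pics/{n}.pkl','rb'))
    W=bk(p,np.array(pts)/4+[210,90],26)[:,:2]
    r=least_squares(lambda q:(G2W(q,np.c_[L,[26]*4])[:,:2]-W).ravel(),[489,259,.77]); print(n,r.x)
    gg=r.x
pv=np.array([(103,470),(120,608)])/4+[210,90]
print(W2G(g,bk(p,pv[0],34)),W2G(g,bk(p,pv[1],42)), W2G(gg,bk(p,pv[0],34)),W2G(gg,bk(p,pv[1],42)))
E
```

```text
w2 [488.72562228 262.33464972   0.77437737]
w4 [488.88426822 262.38724459   0.77272001]
[[  1.41250205 -68.74329633  34.        ]] [[ 32.41785836 -65.29058446  42.        ]] [[  0.47745641 -69.81837346  34.        ]] [[ 31.48529067 -66.3879866   42.        ]]
```

View pics/w4e.png

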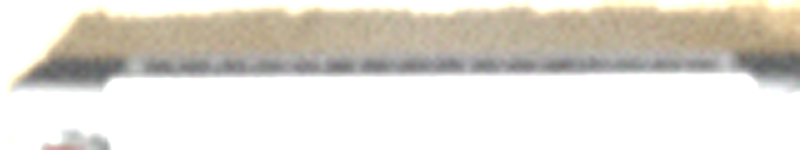

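```bash
python3 -m inch '[[[-0.25,0.09,0,0,0,0,1],[-0.498,0.18,0,0,0,0,1],[-0.498,0.18,0.1,0,0,0,1],[-0.498,0.18,0.25,0,0,0,1],[-0.498,0.18,0.38,0,0,0,1],[-0.498,0.18,0.44,0,0,0,1],[-0.498,0.18,0.46,0,0,0,1],[-0.498,0.18,0.46,0,0,0,1],[-0.498,0.18,0.46,0,0,0,1],[-0.498,0.18,0.46,0,0,0,1]]]'
python3 - <<'E'
from h import *
for q in [(37,-86,35),(40.5,-58,35),(29.7,-41.5,35)]:go(*q)
o,p,im=snap('w5')
cv2.imwrite('pics/t5.png',bot.capture('top')[:,:,::-1]); crop('pics/t5.png',300,150,110,110,5,'pics/t5c.png',1.8)
E
```

```text
time: 23.0
tool_pos: [585.3, 215.3, 36.3]
tcp_rot: [3.141, 0.001, 2.342]
contact_force: [-0.3, -0.0, 0.7]
grip_width: 0.6
at local [ 37.15 -99.94  36.27] yawerr -0.0011 F local [-0.25  0.21  0.68] t 23.0 -> [ 0.07  -0.001  0.006] [ 0.001  0.001 -0.001]
at local [ 37.15 -99.94  36.27] yawerr -0.0011 F local [-0.25  0.21  0.68] t 23.0 -> [0.21  0.017 0.006] [ 0.001  0.001 -0.001]
at local [ 37.15 -99.94  36.27] yawerr -0.0011 F local [-0.25  0.21  0.68] t 23.0 -> [ 0.292 -0.038  0.006] [ 0.001  0.001 -0.001]
```

View pics/w5.png

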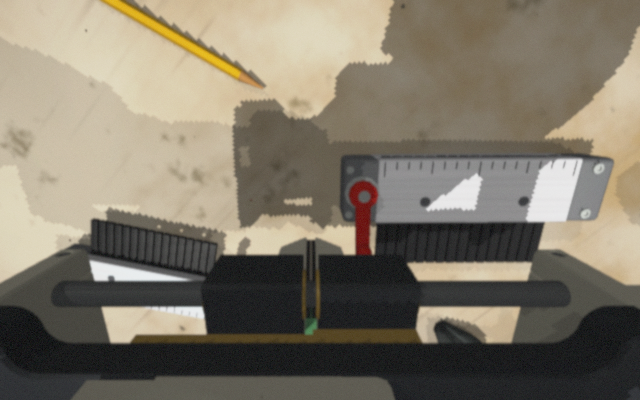

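View pics/t5c.png

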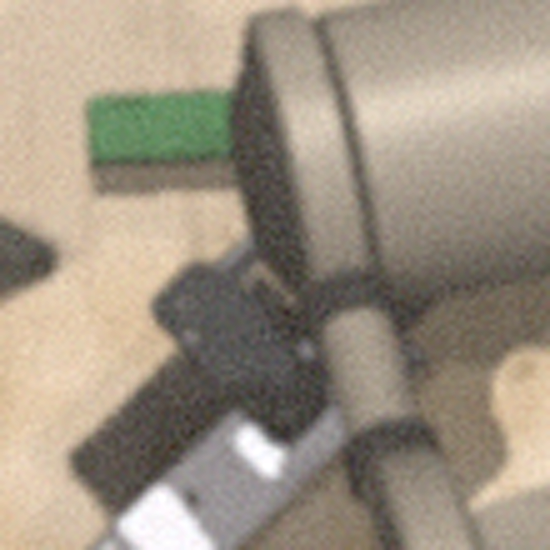

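```bash
python3 -m inch '[[[0.03,0,0.004,0,0,0,1],[0.06,0,0.004,0,0,0,1],[0.08,0.003,0.004,0,0,0,1],[0.1,0.006,0.004,0,0,0,1],[0.12,0.009,0.004,0,0,0,1],[0.14,0.012,0.004,0,0,0,1],[0.16,0.014,0.004,0,0,0,1],[0.18,0.017,0.004,0,0,0,1],[0.2,0.017,0.004,0,0,0,1],[0.21,0.017,0.004,0,0,0,1]]]'
python3 - <<'E'
from h import *
for q in [(29.7,-41.5,35),(15,-33,35)]:go(*q)
o,p,im=snap('w6')
crop(im,240,130,220,160,3.5,'pics/w6c.png',1.3)
E
```

```text
time: 24.35
tool_pos: [557.9, 248.0, 34.7]
tcp_rot: [3.142, 0.0, 2.342]
contact_force: [0.7, -0.3, 0.8]
grip_width: 0.4
at local [ 40.31 -57.44  34.66] yawerr -0.0009 F local [ 0.3  -0.66  0.82] t 24.35 -> [ 0.08  -0.053 -0.002] [ 0.     0.    -0.001]
at local [ 40.31 -57.44  34.66] yawerr -0.0009 F local [ 0.3  -0.66  0.82] t 24.35 -> [ 0.122 -0.127 -0.002] [ 0.     0.    -0.001]
```

View pics/w6c.png

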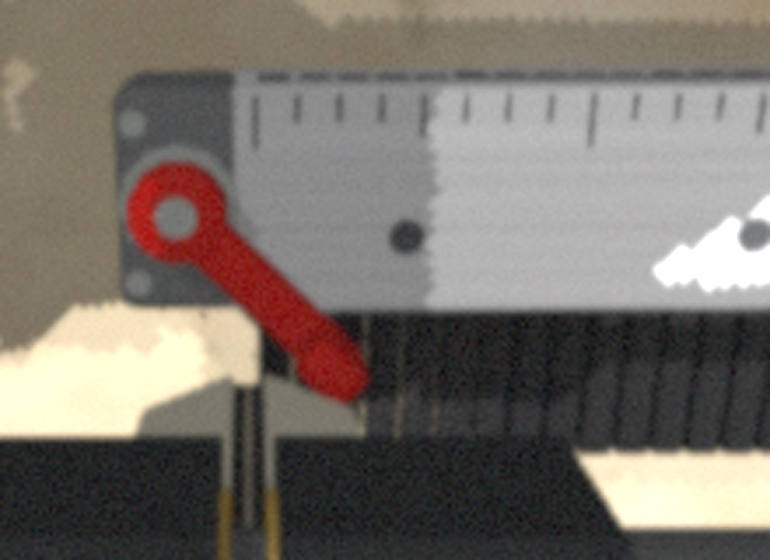

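```bash
python3 -m inch '[[[0.02,-0.008,0,0,0,0,1],[0.04,-0.02,0,0,0,0,1],[0.06,-0.036,0,0,0,0,1],[0.08,-0.053,0,0,0,0,1],[0.095,-0.068,0,0,0,0,1],[0.108,-0.083,0,0,0,0,1],[0.118,-0.097,0,0,0,0,1],[0.122,-0.108,0,0,0,0,1],[0.122,-0.112,0,0,0,0,1],[0.122,-0.112,0,0,0,0,1]]]'
python3 - <<'E'
from h import *
for q in [(15,-33,35)]:go(*q)
o,p,im=snap('w7')
crop(im,210,150,220,160,3.5,'pics/w7c.png',1.3)
E
```

```text
time: 25.65
tool_pos: [525.0, 249.5, 34.6]
tcp_rot: [-3.141, -0.0, 2.342]
contact_force: [0.1, -0.7, 0.1]
grip_width: 0.8
at local [ 17.77 -33.36  34.65] yawerr -0.0012 F local [-0.4  -0.6   0.05] t 25.65 -> [ 0.002 -0.014 -0.002] [-0.    -0.    -0.002]
```

View pics/w7c.png

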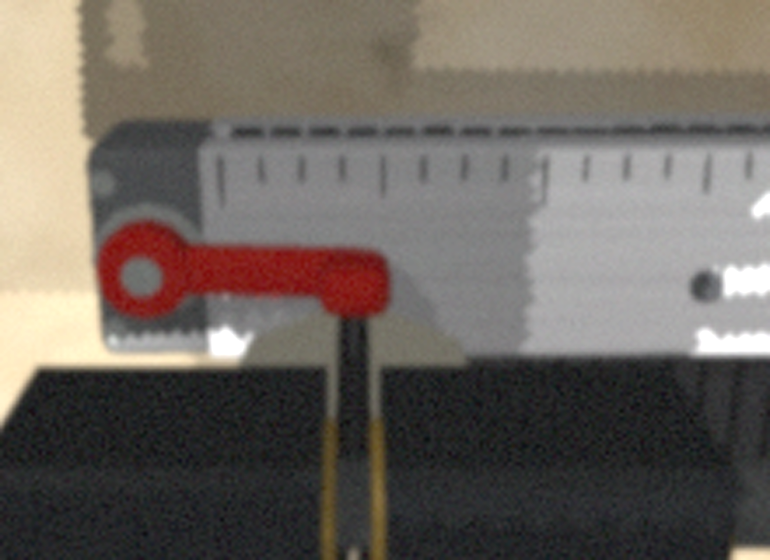

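```bash
python3 -m inch '[[[0,-0.003,0,0,0,0,1],[0,-0.006,0,0,0,0,1],[0,-0.009,0,0,0,0,1],[0,-0.012,0,0,0,0,1],[0,-0.014,0,0,0,0,1],[0,-0.016,0,0,0,0,1],[0,-0.017,0,0,0,0,1],[0,-0.017,0,0,0,0,1],[0,-0.017,0,0,0,0,1],[0,-0.017,0,0,0,0,1]]]'
python3 - <<'E'
from h import *
go(13.5,-33,35)
E
python3 -m inch '[[[0,-0.001,0,0,0,0,1],[0,-0.002,0,0,0,0,1],[0,-0.003,0,0,0,0,1],[0,-0.004,0,0,0,0,1],[0,-0.004,0,0,0,0,1],[0,-0.004,0,0,0,0,1],[0,-0.004,0,0,0,0,1],[0,-0.004,0,0,0,0,1],[0,-0.004,0,0,0,0,1],[0,-0.004,0,0,0,0,1]]]'
python3 - <<'E'
from h import *
go(13.5,-33,35)
o,p,im=snap('w8')
crop(im,210,150,220,160,3.5,'pics/w8c.png',1.3)
E
```

```text
time: 26.95
tool_pos: [523.0, 247.5, 35.1]
tcp_rot: [3.14, 0.0, 2.342]
contact_force: [1.9, 4.9, 2.8]
grip_width: 0.5
at local [ 14.98 -33.4   35.06] yawerr -0.0011 F local [4.8  2.23 2.77] t 26.95 -> [ 0.002 -0.007  0.   ] [ 0.002  0.001 -0.001]
time: 28.2
tool_pos: [522.6, 247.1, 35.3]
tcp_rot: [3.14, 0.001, 2.342]
contact_force: [1.1, 5.2, 3.5]
grip_width: -0.0
at local [ 14.42 -33.43  35.27] yawerr -0.0012 F local [4.46 2.98 3.53] t 28.2 -> [ 0.002 -0.005  0.001] [ 0.002  0.001 -0.001]
```

View pics/w8c.png

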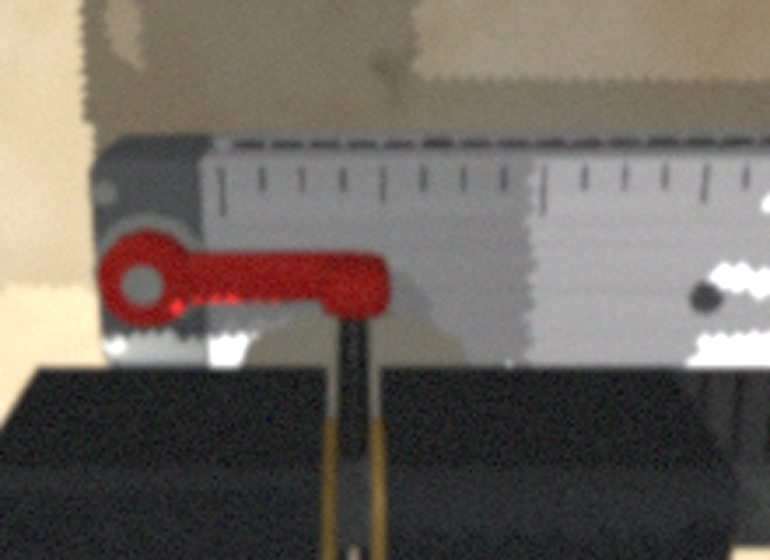

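```bash
python3 -m inch '[[[0,0.03,0,0,0,0,1],[0,0.1,0,0,0,0,1],[0,0.12,-0.1,0,0,0,1],[0,0.1,-0.3,0,0,0,1],[0.08,-0.05,-0.46,0,0,0,1],[0.167,-0.07,-0.46,0,0,0,1],[0.167,-0.07,-0.46,0,0,0,1],[0.167,-0.07,-0.46,0,0,0,1],[0.167,-0.07,-0.46,0,0,0,1],[0.167,-0.07,-0.46,0,0,0,1]]]'
python3 - <<'E'
from h import *
from scipy.optimize import least_squares
go(0,0,130)
o,p,im=snap('w9')
crop(im,210,90,200,160,4,'pics/w9c.png',1.3)
crop(im,225,155,160,40,5,'pics/w9e.png',2.2)
E
```

```text
time: 29.5
tool_pos: [488.9, 260.6, 126.0]
tcp_rot: [-3.141, -0.0, 2.341]
contact_force: [-0.3, -1.1, 0.3]
grip_width: 0.6
at local [ -0.29  -0.22 126.02] yawerr -0.0014 F local [-1.   -0.55  0.3 ] t 29.5 -> [ 0.001  0.001 -0.02 ] [-0.001 -0.    -0.002]
```

View pics/w9c.png

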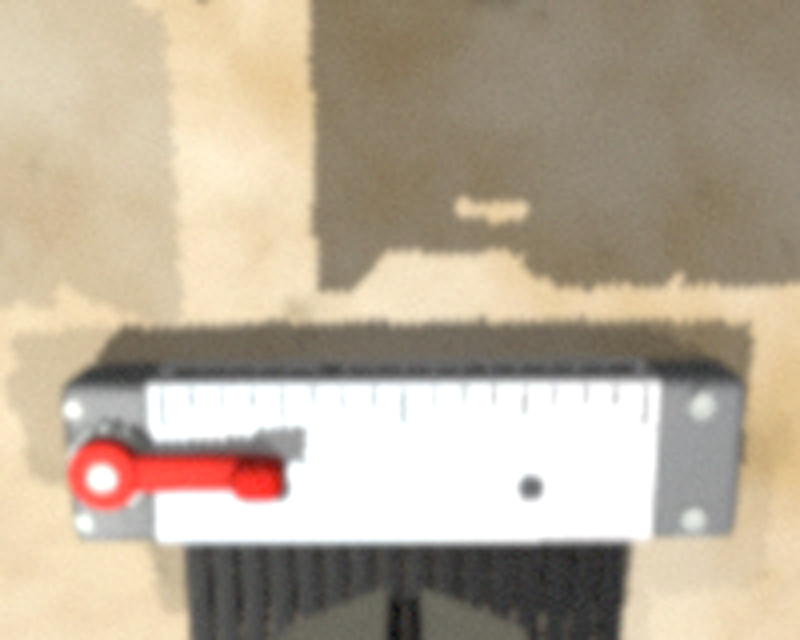

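View pics/w9e.png

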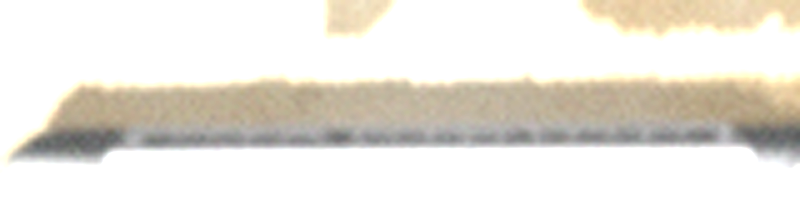

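```bash
python3 -m inch '[[[0,-0.03,0.1,0,0,0,1],[0,-0.05,0.2,0,0,0,1],[0,-0.05,0.3,0,0,0,1],[0,-0.05,0.36,0,0,0,1],[0,-0.05,0.38,0,0,0,1],[0,-0.05,0.38,0,0,0,1],[0,-0.05,0.38,0,0,0,1],[0,-0.05,0.38,0,0,0,1],[0,-0.05,0.38,0,0,0,1],[0,-0.05,0.38,0,0,0,1]]]'
python3 - <<'E'
from h import *
go(0,0,130)
o,p,im=snap('w10')
im2=cv2.imread('pics/w10.png')
e=[pj(p,G2W(g,(-20,y,16)))[0].round(1).tolist() for y in (-52.5,52.5)]; print(e)
crop(im2,int(e[0][0])-8,int(e[0][1])-25,90,40,8.8,'pics/w10a.png',2)
crop(im2,int(e[1][0])-82,int(e[0][1])-25,90,40,8.8,'pics/w10b.png',2)
# lever angle from w9
import pickle
from scipy.optimize import least_squares
o,p=pickle.load(open('pics/w9.pkl','rb'))
L=np.array([[-20,-58],[-20,58],[20,58],[20,-58]])
W=bk(p,np.array([(148,380),(661,380),(655,541),(155,542)])/4+[210,90],26)[:,:2]
gg=least_squares(lambda q:(G2W(q,np.c_[L,[26]*4])[:,:2]-W).ravel(),[489,259,.77]).x; print(gg)
a=W2G(gg,bk(p,np.array((101,479))/4+[210,90],34))[0]; b=W2G(gg,bk(p,np.array((258,479))/4+[210,90],42))[0]
print(a,b,np.arctan2(b[1]-a[1],b[0]-a[0]))
E
```

```text
time: 30.8
tool_pos: [481.6, 253.9, 50.8]
tcp_rot: [3.141, 0.0, 2.342]
contact_force: [0.1, -0.4, 0.4]
grip_width: 0.6
at local [-1.024e+01  4.000e-02  5.084e+01] yawerr -0.0011 F local [-0.15 -0.34  0.36] t 30.8 -> [-0.     0.051 -0.396] [ 0.     0.    -0.001]
[[236.3, 218.8], [383.1, 218.6]]
[488.92561944 262.25357001   0.77131487]
[  1.33253135 -69.71952958  34.        ] [ -1.2883167  -32.63550699  42.        ] 1.6413522546425998
```

View pics/w10a.png

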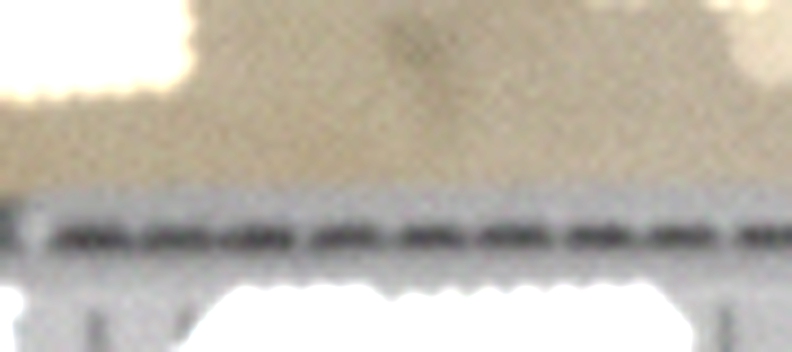

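View pics/w10b.png

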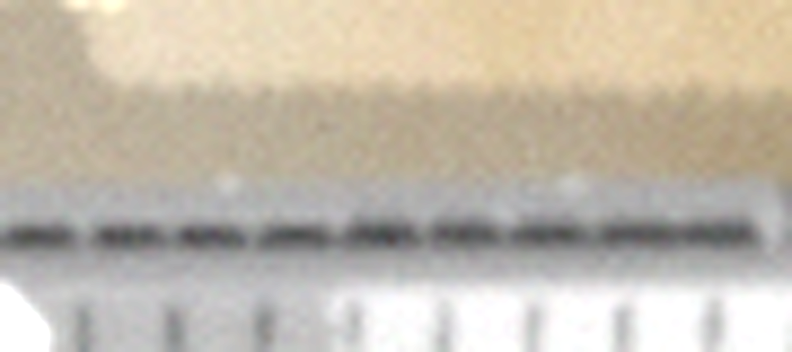

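View pics/w10.png

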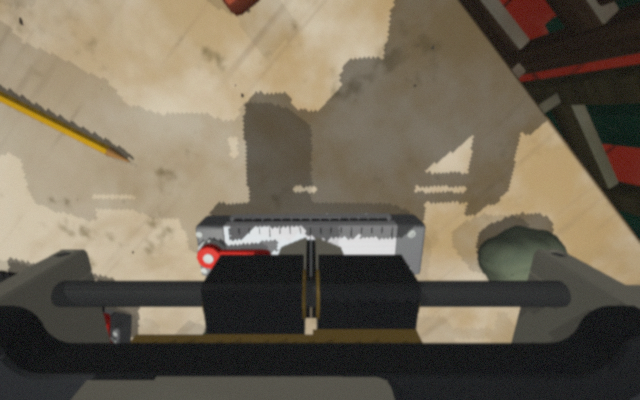

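```bash
python3 -m inch '[[[0,0,-0.2,0,0,0,1],[0,0,-0.4,0,0,0,1],[0,0,-0.6,0,0,0,1],[0,-0.3,-0.8,0,0,0,1],[-0.3,-0.6,-0.8,0,0,0,1],[-0.5,-0.8,-0.8,0,0,0,1],[-0.8,-0.8,-0.8,0,0,0,1],[-0.8,-0.8,-0.8,0,0,0,1],[-0.8,-0.8,-0.8,0,0,0,1],[-0.8,-0.8,-0.8,0,0,0,1]]]'
python3 - <<'E'
from h import *
im=bot.capture('top')[:,:,::-1].copy(); cv2.imwrite('pics/t9.png',im)
crop(im,260,150,150,150,4,'pics/t9c.png',1.8)
a=cv2.imread('pics/top0.png')
crop(a,260,150,150,150,4,'pics/t0c.png',1.8)
E
```

```text
time: 32.1
tool_pos: [477.5, 28.9, 210.5]
tcp_rot: [-3.141, -0.001, 2.343]
contact_force: [-0.3, -0.4, -0.2]
grip_width: 0.6
```

View pics/t9c.png

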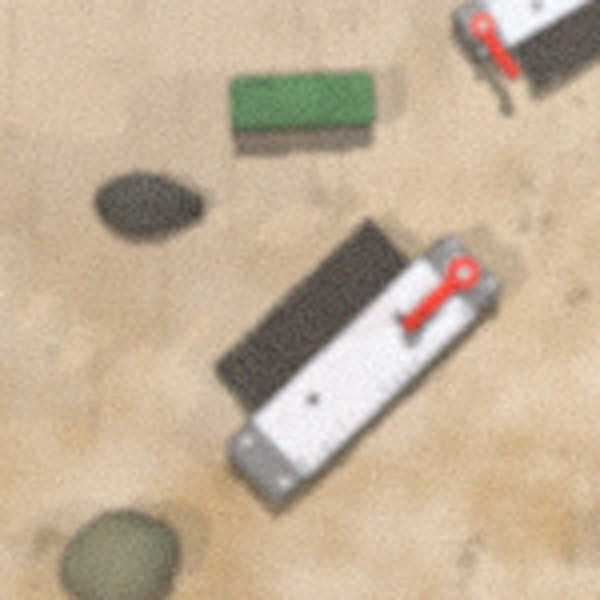

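View pics/t0c.png

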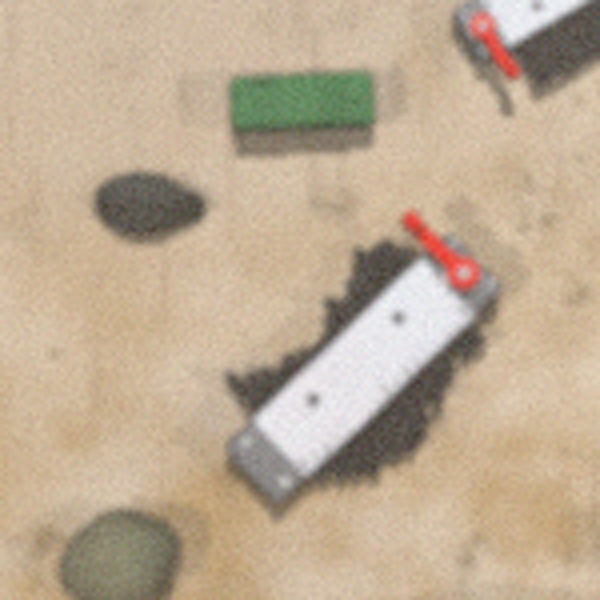

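The leaves are even, the lever lies along the gauge, and the bird's head, bar and stone are where they were. I'm handing the job in.

```bash
python3 -c "
from plant import bot
print(bot.close_job(), bot.get_obs()['time'])"
```

```text
the job is handed in; nothing more can be done
the job is handed in; nothing more can be done
```

All 16 leaves are back level with the gauge's front edge, and the red lever has been swung to its stop. I handed the job in at about 32 s. I pushed the leaves with the shut fingertips in three light presses (middle, left, right), then swung the lever by its thumb tab.

- **Leaves:** the close wrist picture shows all 16 level with the edge to less than a millimetre, as far as the picture resolves, and the top view shows an even row at the back.
- **Lever:** it lies along the gauge. My picture estimate was 1.64 rad against the 1.57 rad stop. I put the difference down to picture error, because the force rose when it reached the stop.
- **Gauge:** the pictures before and after agree to within about 0.5 mm. Forward force on the wrist peaked at about 7 N against the front edge and 5 N against the lever. Those readings are at or slightly over the 3–6 N at which the gauge can slide. During the last push on the lever the finger moved 0.6 mm further at a steady force, so the gauge may have slid by that much.
- **Things beside it:** the bird's head, the green bar and the stone are at the same pixels as at the start, and the arm was clear of everything at the end.

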